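# Load the specimen shuttle under the stage's leaf springs

## Task

Load the mounted specimen into the spring stage for the microscope: with your fingertips on the shuttle's black thumb pad, press the shuttle down hard against its sprung bed and, keeping it pressed, slide it forward so that it passes under the two leaf springs, and on until it is fully home against the end stop with the spring noses sitting in its cross groove. Only press and push: do not lift or carry the shuttle, do not touch the specimen, and leave the parts and tools lying around the stage where they are. Then take your hand away; the springs hold the shuttle.

Things in the scene. Friction and masses are not known exactly. Their poses are not given: they have to be found in the camera images.
- stage: Stage fixed to the bench: aluminium base 224 x 112 mm with a straight lane 73 mm wide between two side rails (tops 28 mm above the bench), closed at its far end by a block 38 mm high (its clamp screws 42 mm). Origin: centre of its underside, on the bench. x runs along the lane in the loading direction, away from the robot; y left; z up. Lane faces and springs are smooth (friction about 0.12).
- end_stop (a point): Point on the face of the end block, in the middle of the lane, at x = +83 mm, y = 0, 20 mm above the bench, in the stage's frame; axes as the stage's. The front end of the shuttle comes to this face (within 2 mm) when it is home.
- leaf_left_nose (a point): Underside of the V-bent, rounded nose of the left leaf spring, a steel strip 10 mm wide reaching from its clamp on the end block back over the lane. At rest: stage x = +30, y = +27 mm, 21.5 mm above the bench. On the side of the waiting shuttle the toe turns up at 25 degrees to a lip at stage x = +18 mm whose underside is 27 mm above the bench. Moves with the spring.
- leaf_right_nose (a point): The same on the right leaf spring, at stage y = -27 mm.
- shuttle: Loose aluminium shuttle plate, 100 (x) x 70 x 8 mm, 0.2 kg, lying on the sprung bed in the near part of the lane, 1.5 mm play to each rail. Origin: centre of its underside; x forward. Raised, its underside is 24 mm above the bench and its front would butt on the spring lips; pressed down 5 mm or more (8 mm at most) it passes under. Home: origin at stage x = +31 to +33 mm.
- shuttle_groove (a point): Middle of the groove across the shuttle's top, at the level of the plate's top face: shuttle x = -3, y = 0, z = +8 mm. 8.5 mm wide along x, 3.5 mm deep, over the whole width. Both spring noses drop into it at home and centre it. It lies between the thumb pad (rear half) and the specimen (front half).
- thumb_pad (a point): Centre of the flat top of the black thumb pad on the shuttle: shuttle x = -36, y = 0, z = +16 mm. Flat 28 mm along x by 40 mm, open at the rear; its front ends 14 mm ahead of this point at a cross rib 6 mm high, 6 mm thick, for the fingertip to push on. 40 mm above the bench when raised, 32 mm when fully pressed. Pushing it under the springs takes about 8 to 16 N.
- specimen: The mounted specimen fixed on the shuttle: a black resin disc 30 mm in diameter and 3 mm high with a polished metal face, not to be touched. Its axes and origin are the shuttle's; the disc's centre is at x = +24 mm, its top at z = +11 mm.
- bed (a joint): Sprung bed under the shuttle, T-shaped: the full width of the near part of the lane, 40 mm wide between the springs. It stays level. 0 = raised, 0.008 m = pressed fully down. Its springs push up with 6.5 N at 0 and 10.5 N at 0.008.
- leaf_left (a joint): Left leaf spring (y = +27 mm), lift in rad about its clamp edge: 0 = at rest; about 0.047 while it rides on the shuttle's top with the bed fully down; falls below 0.025 as its nose drops into the groove. Presses with 3.5 N at 0, about 1 N more per mm of lift.
- leaf_right (a joint): Right leaf spring (y = -27 mm), like the left one.
- bushing: Bystander: bronze flanged bushing, 32 mm across, 24 mm high, standing right of the stage. Origin: centre of its underside.
- gear: Bystander: small steel spur gear, 33 mm across, 16 mm high, left of the stage. Origin: centre of its underside.
- bolt: Bystander: short broken hex bolt, 36 mm long, 13 mm high, lying left of the stage. Origin: underside, about the middle.
- tweezers: Bystander: steel tweezers, 126 x 13 x 9 mm, lying right of the stage. Origin: underside, about the middle.
There are look-alikes about, which are no part of the job. There is more than one size of the shuttle; the job needs the smaller.

How it is judged:
On the way, in this order (a step that is already met when the one before it is completed fails the run):
1. the fingers press the shuttle and its bed down in front of the leaf springs (value of joint bed above 0.004 m and contact force between the fingers and shuttle above 2 N and x of shuttle in the frame of stage below -0.024 m), for 0.1 s.
2. pressed by the fingers, the shuttle slides on with both leaf springs riding on its top (value of joint each of leaf_left, leaf_right above 0.02 rad and contact force between the fingers and shuttle above 2 N and x of shuttle in the frame of stage above -0.015 m), for 0.1 s.
At the end, for the whole second after the job is handed in: The shuttle lies level and still at the end of the lane, within about 2.5 mm of its home position against the stop, held down on the pressed bed by both leaf springs, whose noses have dropped into its cross groove; nobody touches it (x of shuttle in the frame of stage between 0.0295 and 0.0345 m and y of shuttle in the frame of stage between -0.004 and 0.004 m and z of shuttle in the frame of stage below 0.0215 m and angle between shuttle's own z axis and vertical below 0.04 rad and linear speed of shuttle below 0.01 m/s and value of joint bed above 0.004 m and value of joint each of leaf_left, leaf_right below 0.03 rad).
It fails at once if the shuttle is lifted out of its lane or tipped up (z of shuttle in the frame of stage above 0.029 m or angle between shuttle's own z axis and vertical above 0.2 rad).
It fails at once if the specimen is touched (contact force between any of the fingers, the arm and specimen above 0.5 N).
It fails at once if a bystander is pushed away (distance of any of bushing, gear, bolt, tweezers from where it was at the start of the episode above 0.03 m).
It also fails if it takes over 40 s, if anything falls off the work surface, if the arm or the gripper's body presses on something with over 40 N, if the wrist force passes 120 N, or if a joint passes its speed limit or range.

## Robot

A 6-joint arm with a two-finger parallel gripper is mounted at the origin on a cart in front of the work surface, level with it; the furniture and walls round the work are solid. World frame = base frame: x ahead of the robot, y to its left, z up, the work surface at z = 0. Lengths are in m, angles in rad, forces in N, time in s.
With the tool pointing down it reaches from about 0.3 to 0.875 m from the base axis. Payload 6.4 kg.
Tool frame: the origin (TCP) lies between the finger pads; the fingertips stand 8 mm ahead of it and the grasp point (between the pads) lies 11 mm behind it; z points along the fingers, y is the direction in which the jaws open and shut (so a half turn about z gives the same grasp; the last joint's range is limited). The gripper opens to 88 mm and grips with 3 to 60 N. Pads are 18 mm wide; open, the fingers measure 123 mm over their backs; the gripper's body (75 mm by 187 mm) begins 45 mm behind the grasp point.
Start: joints at [-1.475, 0.181, 1.607, -0, 1.354, -0.206], TCP at [0.171, -0.549, 0.247] pointing down, gripper open.
Joint ranges: [-2.99, 2.99], [-0.89, 2.07], [0.3, 2.58], [-1.14, 4.28], [0, 2.63], [-3.12, 3.12]. Speed limits (rad/s): [2.57, 2.57, 3.01, 3.14, 3.14, 3.14].

## Interface

Orientations are given as a unit quaternion [x, y, z, w].
In Python, from plant import r, vision gives the robot as it stands.
- The arm moves only by the shell command python3 -m creep 'ROWS' [OPENING] [FORCE]. ROWS is JSON, a list of rows, each an object of numbers: "tx", "ty", "tz": the shift along the world's x, y, z in m; "rx", "ry", "rz": the turn, a rotation vector about the world's x, y, z in rad. A call has 1 to 20 rows; each row is the pose to reach, as a shift and turn from the pose measured when the call began; what a row does not reach only later rows make up. A row lasts 1/12 s, in which the tool goes at most 41.7 mm and 7.16 degrees, less where a joint would pass 70% of its speed; a pose out of reach is approached as far as the arm can. A call with a gripper value outside its range is refused whole. OPENING is the finger opening in m, from 0 to 0.0881, set as the call begins (- or left out, the last holds). The fingers move at their own pace and stop on an object; FORCE is the grip in N (left out, the last holds). Time passes only in rows, so rows that repeat a pose let the fingers close. It gives the time, the measured TCP pose, the force and the opening at its end, in the units of the state.
- r.state(): the state, without advancing time (a new reading comes with each control period).
- vision.read_camera(name): name is "scene" or "top"; returns the picture (400x640x3 uint8, red, green, blue); there is no depth.
- vision.camera_params(name): a dict with "fov_y" (degrees; the focal length in pixels is half the picture's height over the tangent of half this angle, whatever the lens; pixels are square), "cx", "cy" (the principal point, pixels), "R" (3x3) and "t" (3): a world point X has camera coordinates R X + t. Camera axes: x right, y down, z forward; pixel columns grow to the right and rows downward; lengths in m; the calibration is good to about 2 mm. A picture is of the moment at which its call begins. camera_params takes no time and is no camera call.
- r.job_done(): hands the job in, once; it reports no verdict.
The state is a dict: "clock": time; "joints": joint angles; "joint_velocities": joint speeds; "joint_torque": joint torques, N m; "eef_pos": TCP position; "eef_rot": TCP orientation; "force": force on the tool from outside, world axes, zero at the start; "wrist_torque": the same for the moment, N m; "gripper_width": opening from 0.0 (shut) to 1.0 (fully open).
Only numpy, scipy, OpenCV 4.12 (cv2) and the standard library are available. Lean on these libraries where they do the work, as an engineer would, in place of code of your own. Each camera call takes 0.05 s, during which the arm holds its last target.

## Working session

There is one attempt and no reset: what is moved stays moved. The work goes in short steps, Python scripts to look and compute and a shell command to move; the robot and the scene stay as the last step left them, time stands still between calls to the robot, and variables do not carry over. Pictures are saved under pics/ and viewed, and the job is handed in when it is done.

```bash
ls; mkdir -p pics
python3 - <<'E'
from plant import r, vision
import cv2
for n in("scene","top"):
    im=vision.read_camera(n); cv2.imwrite(f"pics/{n}0.png",im[:,:,::-1]); print(n,vision.camera_params(n))
print(r.state())
E
```

```text
pics
scene {'fov_y': 52.94713472044001, 'cx': 318.9202046806244, 'cy': 197.2242681683145, 'R': array([[ 0.88751294, -0.46072821, -0.00709164],
       [-0.35096478, -0.66594017, -0.65829128],
       [ 0.29857075,  0.58673095, -0.7527299 ]]), 't': array([-0.58469026,  0.14556015,  0.81155844])}
top {'fov_y': 57.47621660416208, 'cx': 320.1374967318554, 'cy': 198.9716879787963, 'R': array([[ 0.00894281, -0.9996619 ,  0.02441521],
       [-0.98582813, -0.01290416, -0.16726143],
       [ 0.16751993, -0.02257342, -0.98561022]]), 't': array([-0.18095833,  0.57830401,  0.7939462 ])}
{'clock': 0.1, 'joints': array([-1.47531152e+00,  1.81468320e-01,  1.60786930e+00, -3.82731908e-05,
        1.35380543e+00, -2.06294504e-01]), 'joint_velocities': array([-8.52590349e-05, -2.12270778e-03, -4.02792355e-03, -1.31785319e-03,
       -6.52139739e-04, -2.36889092e-04]), 'joint_torque': array([ 6.41092756e-04, -4.34824848e+01, -3.42697442e+01,  7.03650573e-02,
        3.40856379e-02, -4.11420274e-05]), 'eef_pos': array([ 0.17086536, -0.54854726,  0.24591805]), 'eef_rot': array([ 9.88636820e-01,  1.50321780e-01,  2.42719915e-05, -7.75046778e-04]), 'force': array([ 0.23872853, -0.25153916, -0.13497666]), 'wrist_torque': array([-0.0279146 , -0.00085882, -0.00288426]), 'gripper_width': 0.99963618375414}
```

View pics/scene0.png

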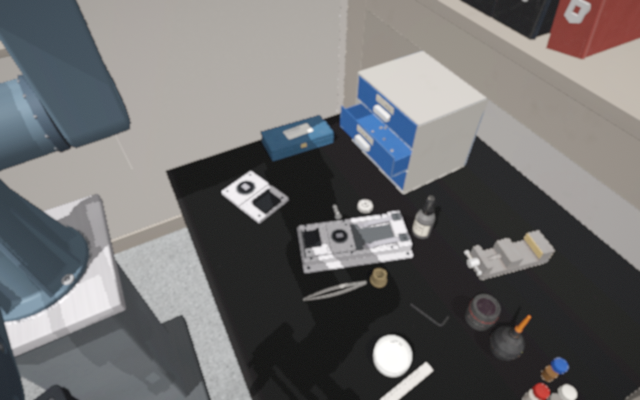

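View pics/top0.png

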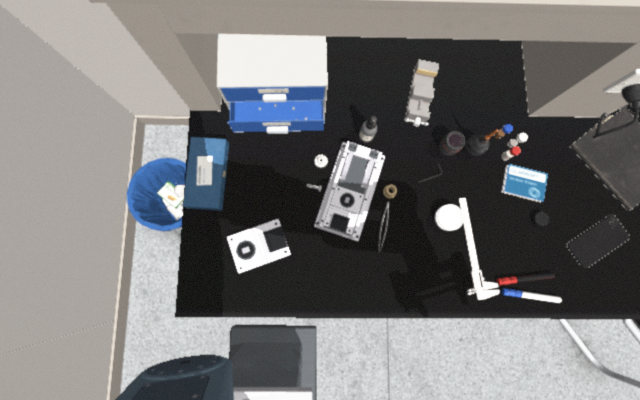

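The stage is at about (350,190) in top and (355,242) in scene. A larger loose shuttle (the look-alike) is at (260,245) in top. I'll zoom in next.

Run:
```python
import cv2
a=cv2.imread("pics/top0.png")[130:250,300:410]; cv2.imwrite("pics/tz.png",cv2.resize(a,None,fx=5,fy=5,interpolation=cv2.INTER_CUBIC))
a=cv2.imread("pics/scene0.png")[195:285,285:425]; cv2.imwrite("pics/sz.png",cv2.resize(a,None,fx=5.5,fy=5.5,interpolation=cv2.INTER_CUBIC))
```

```text
(no output)
```

View pics/tz.png

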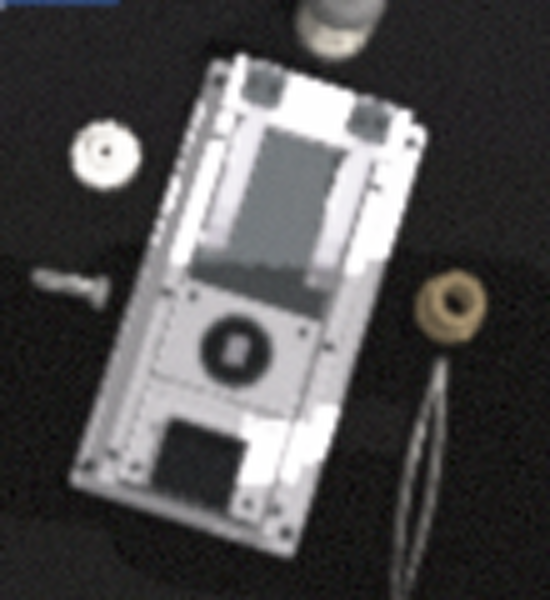

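View pics/sz.png

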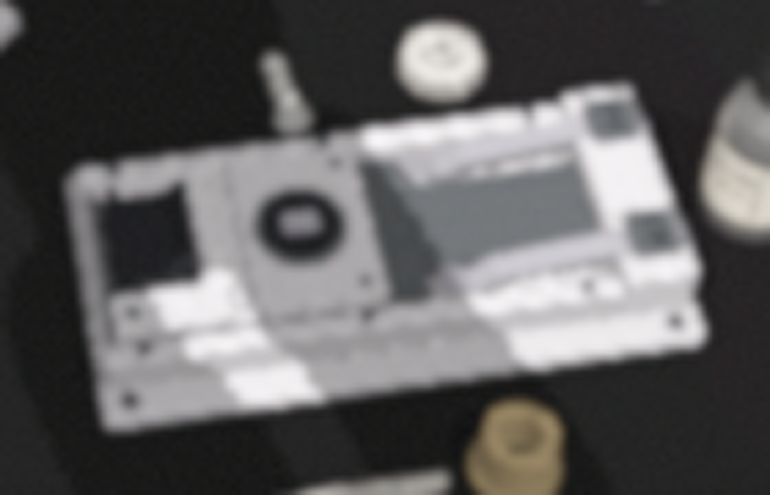

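```bash
cat > h.py <<'E'
import numpy as np,cv2
from plant import vision
def cam(n):
    p=vision.camera_params(n); f=200/np.tan(np.radians(p["fov_y"])/2)
    return f,p["cx"],p["cy"],np.array(p["R"]),np.array(p["t"])
def ray(n,u,v):
    f,cx,cy,R,t=cam(n); return -R.T@t, R.T@np.array([(u-cx)/f,(v-cy)/f,1])
def plane(n,u,v,z):
    o,d=ray(n,u,v); return o+d*(z-o[2])/d[2]
def tri(a,b):
    A=np.zeros((3,3));y=np.zeros(3)
    for o,d in (ray("top",*a),ray("scene",*b)):
        d=d/np.linalg.norm(d);P=np.eye(3)-np.outer(d,d);A+=P;y+=P@o
    return np.linalg.solve(A,y)
def proj(n,X):
    f,cx,cy,R,t=cam(n);c=R@X+t;return f*c[0]/c[2]+cx,f*c[1]/c[2]+cy
E
python3 - <<'E'
from h import *
T=lambda U,V:(300+(U+.5)/5-.5,130+(V+.5)/5-.5)
S=lambda U,V:(285+(U+.5)/5.5-.5,195+(V+.5)/5.5-.5)
cs={}
for n,F,ds in (("top",T,[(236,350),(200,465)]),("scene",S,[(300,225),(148,235)])):
    im=cv2.imread(f"pics/{n}0.png",0)
    for (U,V),nm in zip(ds,("disc","pad")):
        u,v=F(U,V); k=10 if n=="top" else 16
        m=(im<85).astype(np.uint8)
        N,l,st,c=cv2.connectedComponentsWithStats(m,connectivity=4)
        # nearest component of sensible size
        best=min((i for i in range(1,N) if 30<st[i,4]<900),key=lambda i:np.hypot(*(c[i]-[u,v])))
        cn=max(cv2.findContours((l==best).astype(np.uint8),0,cv2.CHAIN_APPROX_NONE)[0],key=cv2.contourArea)
        R=cv2.minAreaRect(cn)
        print(n,nm,(u,v),c[best],st[best],R); cs[n,nm]=R[0]
        for z in(.035,.04): print("   ",plane(n,*R[0],z))
for nm in("disc","pad"): print(nm,tri(cs["top",nm],cs["scene",nm]))
print("corners top z.01")
for p in[(75,487),(291,556),(427,132),(215,62)]: print(plane("top",*T(*p),.01))
print("scene"); 
for p in[(105,430),(703,345)]: print(plane("scene",*S(*p),.0))
E
```

```text
top disc (346.8, 199.6) [346.65486726 200.        ] [340 194  14  13 113] ((346.7500305175781, 199.75001525878906), (12.020814895629883, 12.727922439575195), 45.0)
    [ 0.58192659 -0.237898    0.035     ]
    [ 0.5810829  -0.23741262  0.04      ]
top pad (339.6, 222.6) [338.79508197 222.83606557] [330 214  19  19 244] ((338.8999938964844, 222.80001831054688), (16.12761688232422, 14.86270523071289), 18.434947967529297)
    [ 0.52704198 -0.21932881  0.035     ]
    [ 0.52652166 -0.21895283  0.04      ]
scene disc (339.1363636363636, 235.5) [339.1512605  235.67226891] [332 230  15  12 119] ((339.0, 235.5), (11.0, 14.0), 90.0)
    [ 0.58094816 -0.23929942  0.035     ]
    [ 0.57905133 -0.24236518  0.04      ]
scene pad (311.5, 237.3181818181818) [310.86181818 238.34545455] [302 229  19  19 275] ((310.82696533203125, 238.13462829589844), (16.669872283935547, 16.86598777770996), 78.69007110595703)
    [ 0.52718438 -0.21844208  0.035     ]
    [ 0.52569024 -0.22166407  0.04      ]
disc [ 0.58203065 -0.23802747  0.03285411]
pad [ 0.52687139 -0.2192258   0.03620296]
corners top z.01
[ 0.51886957 -0.16284924  0.01      ]
[ 0.48700423 -0.2664604   0.01      ]
[ 0.69790794 -0.3361673   0.01      ]
[ 0.73243901 -0.23040819  0.01      ]
scene
[ 4.87142041e-01 -2.64633927e-01 -1.11022302e-16]
[ 0.70057361 -0.33573282  0.        ]
```

Stage yaw is about -18.2°, with the shuttle at stage x ≈ -53 mm. The pad centre is near (0.525, -0.2195), so I'll approach above it with the fingers shut and the jaw axis across the lane.

```bash
python3 -m creep '[{"tx":0.01,"ty":0.01,"rz":-0.02},{"tx":0.03,"ty":0.028,"rz":-0.06},{"tx":0.055,"ty":0.051,"rz":-0.11},{"tx":0.08,"ty":0.074,"rz":-0.16},{"tx":0.105,"ty":0.098,"rz":-0.21},{"tx":0.13,"ty":0.121,"rz":-0.26},{"tx":0.155,"ty":0.144,"rz":-0.31},{"tx":0.18,"ty":0.167,"rz":-0.36},{"tx":0.205,"ty":0.19,"rz":-0.41},{"tx":0.23,"ty":0.214,"rz":-0.46},{"tx":0.255,"ty":0.237,"rz":-0.51},{"tx":0.28,"ty":0.26,"rz":-0.55},{"tx":0.305,"ty":0.283,"rz":-0.59},{"tx":0.325,"ty":0.302,"rz":-0.61},{"tx":0.34,"ty":0.316,"rz":-0.62},{"tx":0.35,"ty":0.325,"rz":-0.62},{"tx":0.354,"ty":0.329,"rz":-0.62},{"tx":0.354,"ty":0.329,"rz":-0.62},{"tx":0.354,"ty":0.329,"rz":-0.62}]' 0 20
```

```text
schema error: expected keys tx, ty, tz, rx, ry, rz
```

```bash
python3 -m creep '[{"tx":0.01,"ty":0.01,"tz":0,"rx":0,"ry":0,"rz":-0.02},{"tx":0.035,"ty":0.033,"tz":0,"rx":0,"ry":0,"rz":-0.06},{"tx":0.06,"ty":0.056,"tz":0,"rx":0,"ry":0,"rz":-0.11},{"tx":0.085,"ty":0.079,"tz":0,"rx":0,"ry":0,"rz":-0.16},{"tx":0.11,"ty":0.102,"tz":0,"rx":0,"ry":0,"rz":-0.21},{"tx":0.135,"ty":0.125,"tz":0,"rx":0,"ry":0,"rz":-0.26},{"tx":0.16,"ty":0.149,"tz":0,"rx":0,"ry":0,"rz":-0.31},{"tx":0.185,"ty":0.172,"tz":0,"rx":0,"ry":0,"rz":-0.36},{"tx":0.21,"ty":0.195,"tz":0,"rx":0,"ry":0,"rz":-0.41},{"tx":0.235,"ty":0.218,"tz":0,"rx":0,"ry":0,"rz":-0.46},{"tx":0.26,"ty":0.242,"tz":0,"rx":0,"ry":0,"rz":-0.51},{"tx":0.285,"ty":0.265,"tz":0,"rx":0,"ry":0,"rz":-0.55},{"tx":0.31,"ty":0.288,"tz":0,"rx":0,"ry":0,"rz":-0.59},{"tx":0.33,"ty":0.307,"tz":0,"rx":0,"ry":0,"rz":-0.61},{"tx":0.345,"ty":0.32,"tz":0,"rx":0,"ry":0,"rz":-0.62},{"tx":0.354,"ty":0.329,"tz":0,"rx":0,"ry":0,"rz":-0.62},{"tx":0.354,"ty":0.329,"tz":0,"rx":0,"ry":0,"rz":-0.62},{"tx":0.354,"ty":0.329,"tz":0,"rx":0,"ry":0,"rz":-0.62}]' 0 20
```

```text
clock: 1.6
eef_pos: [0.5246, -0.2194, 0.2455]
eef_rot: [0.987, -0.158, -0.0, -0.001]
force: [-0.8, 0.3, -0.0]
gripper_width: 0.005
```

```bash
python3 -m creep '[{"tx":0,"ty":0,"tz":-0.015,"rx":0,"ry":0,"rz":0},{"tx":0,"ty":0,"tz":-0.04,"rx":0,"ry":0,"rz":0},{"tx":0,"ty":0,"tz":-0.07,"rx":0,"ry":0,"rz":0},{"tx":0,"ty":0,"tz":-0.1,"rx":0,"ry":0,"rz":0},{"tx":0,"ty":0,"tz":-0.13,"rx":0,"ry":0,"rz":0},{"tx":0,"ty":0,"tz":-0.155,"rx":0,"ry":0,"rz":0},{"tx":0,"ty":0,"tz":-0.17,"rx":0,"ry":0,"rz":0},{"tx":0,"ty":0,"tz":-0.178,"rx":0,"ry":0,"rz":0},{"tx":0,"ty":0,"tz":-0.18,"rx":0,"ry":0,"rz":0},{"tx":0,"ty":0,"tz":-0.18,"rx":0,"ry":0,"rz":0},{"tx":0,"ty":0,"tz":-0.18,"rx":0,"ry":0,"rz":0}]'
python3 - <<'E'
from plant import r, vision
import cv2,numpy as np
a=vision.read_camera("scene")[150:300,260:440,::-1];b=vision.read_camera("top")[110:260,270:450,::-1]
cv2.imwrite("pics/p1.png",cv2.resize(np.vstack([a,b]),None,fx=2,fy=2,interpolation=cv2.INTER_CUBIC)if 0 else cv2.resize(np.hstack([a,b]),(800,333),interpolation=cv2.INTER_CUBIC))
cv2.imwrite("pics/p1s.png",cv2.resize(a[40:140,20:170],(780,520),interpolation=cv2.INTER_CUBIC))
E
```

```text
clock: 2.52
eef_pos: [0.5251, -0.2205, 0.0668]
eef_rot: [0.987, -0.158, 0.001, -0.0]
force: [0.2, -0.0, 0.3]
gripper_width: 0.005
```

View pics/p1.png

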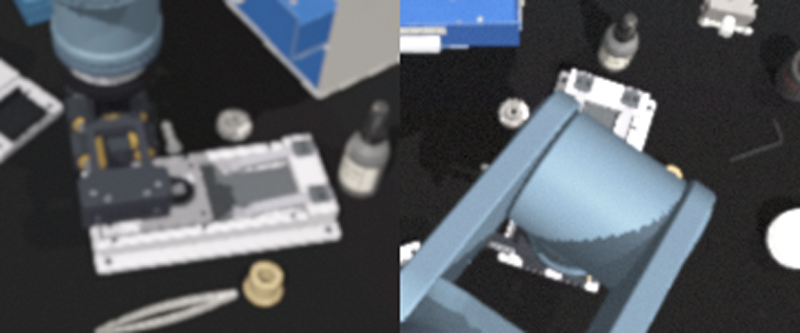

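View pics/p1s.png

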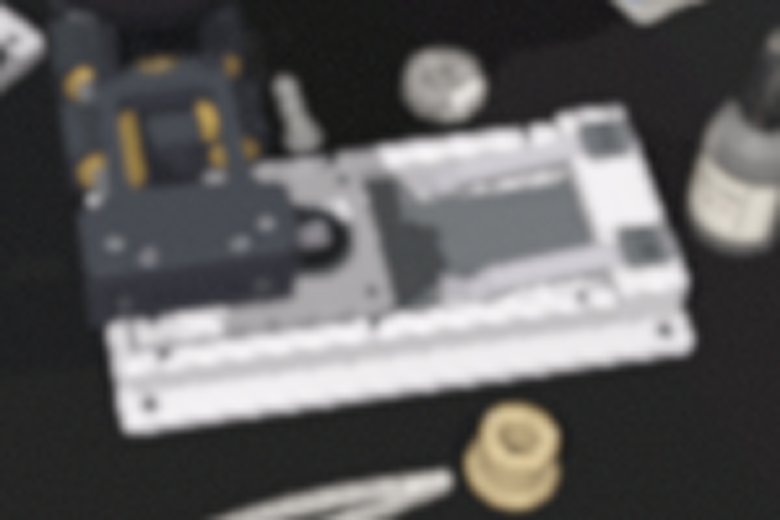

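The gripper body covers the pad, and the specimen at (320,240) in the zoom is clear ahead of it. Next I'll press slowly.

```bash
python3 -m creep '[{"tx":0,"ty":0.0005,"tz":-0.006,"rx":0,"ry":0,"rz":0},{"tx":0,"ty":0.001,"tz":-0.012,"rx":0,"ry":0,"rz":0},{"tx":0,"ty":0.001,"tz":-0.016,"rx":0,"ry":0,"rz":0},{"tx":0,"ty":0.001,"tz":-0.019,"rx":0,"ry":0,"rz":0},{"tx":0,"ty":0.001,"tz":-0.021,"rx":0,"ry":0,"rz":0},{"tx":0,"ty":0.001,"tz":-0.022,"rx":0,"ry":0,"rz":0},{"tx":0,"ty":0.001,"tz":-0.022,"rx":0,"ry":0,"rz":0},{"tx":0,"ty":0.001,"tz":-0.022,"rx":0,"ry":0,"rz":0}]'
```

```text
clock: 3.28
eef_pos: [0.5256, -0.2194, 0.0454]
eef_rot: [0.987, -0.158, 0.001, -0.0]
force: [-1.3, 1.0, 5.0]
gripper_width: 0.004
```

```bash
python3 -m creep '[{"tx":0,"ty":0,"tz":-0.002,"rx":0,"ry":0,"rz":0},{"tx":0,"ty":0,"tz":-0.004,"rx":0,"ry":0,"rz":0},{"tx":0,"ty":0,"tz":-0.0055,"rx":0,"ry":0,"rz":0},{"tx":0,"ty":0,"tz":-0.0065,"rx":0,"ry":0,"rz":0},{"tx":0,"ty":0,"tz":-0.007,"rx":0,"ry":0,"rz":0},{"tx":0,"ty":0,"tz":-0.007,"rx":0,"ry":0,"rz":0},{"tx":0,"ty":0,"tz":-0.007,"rx":0,"ry":0,"rz":0}]'
```

```text
clock: 3.87
eef_pos: [0.5266, -0.22, 0.0402]
eef_rot: [0.987, -0.158, 0.002, 0.001]
force: [-3.3, 1.6, 13.2]
gripper_width: 0.007
```

```bash
python3 -m creep '[{"tx":0,"ty":0,"tz":-0.004,"rx":0,"ry":0,"rz":0},{"tx":0,"ty":0,"tz":-0.005,"rx":0,"ry":0,"rz":0},{"tx":0.0019,"ty":-0.0006,"tz":-0.006,"rx":0,"ry":0,"rz":0},{"tx":0.0038,"ty":-0.0012,"tz":-0.006,"rx":0,"ry":0,"rz":0},{"tx":0.0057,"ty":-0.0019,"tz":-0.006,"rx":0,"ry":0,"rz":0},{"tx":0.0076,"ty":-0.0025,"tz":-0.006,"rx":0,"ry":0,"rz":0},{"tx":0.0095,"ty":-0.0031,"tz":-0.006,"rx":0,"ry":0,"rz":0},{"tx":0.0114,"ty":-0.0037,"tz":-0.006,"rx":0,"ry":0,"rz":0},{"tx":0.0133,"ty":-0.0044,"tz":-0.006,"rx":0,"ry":0,"rz":0},{"tx":0.0152,"ty":-0.005,"tz":-0.006,"rx":0,"ry":0,"rz":0}]'
```

```text
clock: 4.7
eef_pos: [0.5449, -0.2275, 0.0399]
eef_rot: [0.988, -0.157, 0.005, 0.003]
force: [-8.5, 2.4, 35.0]
gripper_width: 0.005
```

```bash
cat > look.py <<'E'
import sys
from plant import vision
import cv2
a=vision.read_camera("scene")[190:290,280:430,::-1]
cv2.imwrite(sys.argv[1],cv2.resize(a,(780,520),interpolation=cv2.INTER_CUBIC))
E
python3 look.py pics/p2.png
```

```text
(no output)
```

View pics/p2.png

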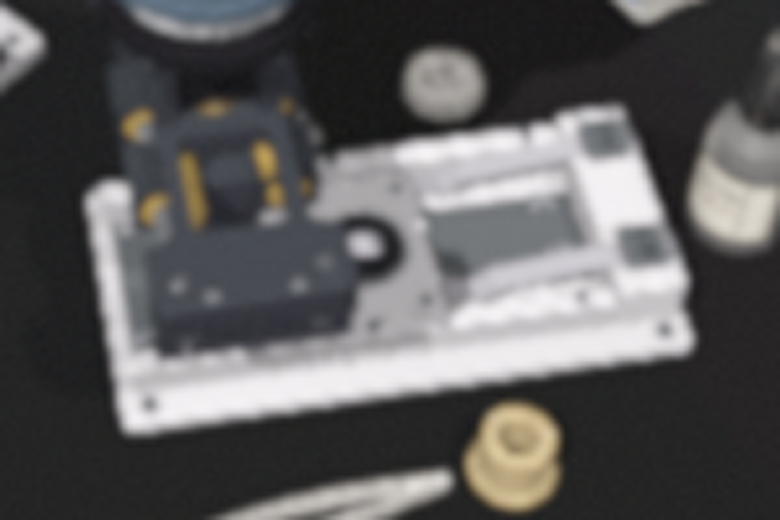

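The shuttle moved with the fingers; its front edge (about (440,250)) is now at the spring lips. I'll continue with a little less press.

```bash
python3 -m creep '[{"tx":0.001,"ty":-0.0003,"tz":-0.004,"rx":0,"ry":0,"rz":0},{"tx":0.0028,"ty":-0.0009,"tz":-0.0045,"rx":0,"ry":0,"rz":0},{"tx":0.0048,"ty":-0.0016,"tz":-0.0045,"rx":0,"ry":0,"rz":0},{"tx":0.0067,"ty":-0.0022,"tz":-0.0045,"rx":0,"ry":0,"rz":0},{"tx":0.0086,"ty":-0.0028,"tz":-0.0045,"rx":0,"ry":0,"rz":0},{"tx":0.0105,"ty":-0.0034,"tz":-0.0045,"rx":0,"ry":0,"rz":0},{"tx":0.0124,"ty":-0.0041,"tz":-0.0045,"rx":0,"ry":0,"rz":0},{"tx":0.0143,"ty":-0.0047,"tz":-0.0045,"rx":0,"ry":0,"rz":0},{"tx":0.0162,"ty":-0.0053,"tz":-0.0045,"rx":0,"ry":0,"rz":0},{"tx":0.0181,"ty":-0.0059,"tz":-0.0045,"rx":0,"ry":0,"rz":0},{"tx":0.02,"ty":-0.0066,"tz":-0.0045,"rx":0,"ry":0,"rz":0}]'
```

```text
clock: 5.67
eef_pos: [0.5656, -0.2347, 0.0401]
eef_rot: [0.988, -0.157, 0.005, 0.003]
force: [-15.0, 7.0, 36.9]
gripper_width: 0.008
```

```bash
python3 look.py pics/p3.png
```

```text
(no output)
```

View pics/p3.png

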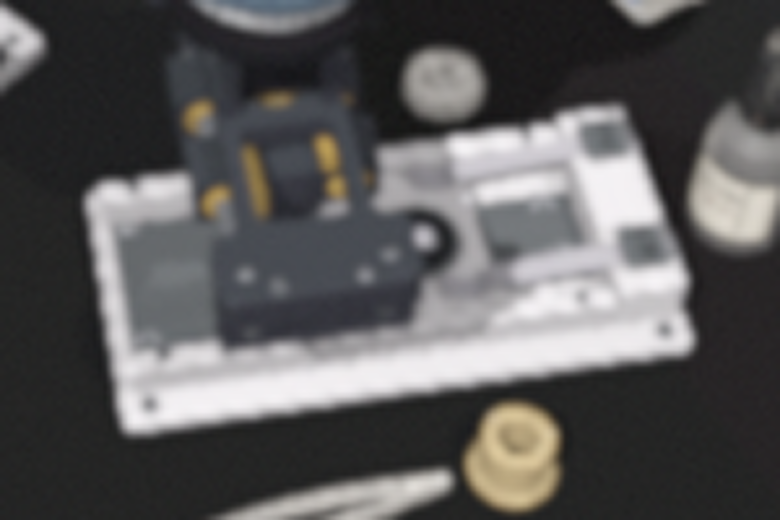

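The shuttle is under both springs, at roughly x ≈ -12 mm. Continuing.

```bash
python3 -m creep '[{"tx":0.002,"ty":-0.0007,"tz":-0.0035,"rx":0,"ry":0,"rz":0},{"tx":0.0038,"ty":-0.0012,"tz":-0.0035,"rx":0,"ry":0,"rz":0},{"tx":0.0057,"ty":-0.0019,"tz":-0.0035,"rx":0,"ry":0,"rz":0},{"tx":0.0076,"ty":-0.0025,"tz":-0.0035,"rx":0,"ry":0,"rz":0},{"tx":0.0095,"ty":-0.0031,"tz":-0.0035,"rx":0,"ry":0,"rz":0},{"tx":0.0114,"ty":-0.0037,"tz":-0.0035,"rx":0,"ry":0,"rz":0},{"tx":0.0133,"ty":-0.0044,"tz":-0.0035,"rx":0,"ry":0,"rz":0},{"tx":0.0152,"ty":-0.005,"tz":-0.0035,"rx":0,"ry":0,"rz":0},{"tx":0.0171,"ty":-0.0056,"tz":-0.0035,"rx":0,"ry":0,"rz":0},{"tx":0.019,"ty":-0.0062,"tz":-0.0035,"rx":0,"ry":0,"rz":0},{"tx":0.0209,"ty":-0.0069,"tz":-0.0035,"rx":0,"ry":0,"rz":0},{"tx":0.0228,"ty":-0.0075,"tz":-0.0035,"rx":0,"ry":0,"rz":0}]'; python3 look.py pics/p4.png
```

```text
clock: 6.72
eef_pos: [0.5889, -0.2423, 0.0402]
eef_rot: [0.988, -0.157, 0.005, 0.003]
force: [-13.2, 6.9, 28.8]
gripper_width: 0.003
```

View pics/p4.png

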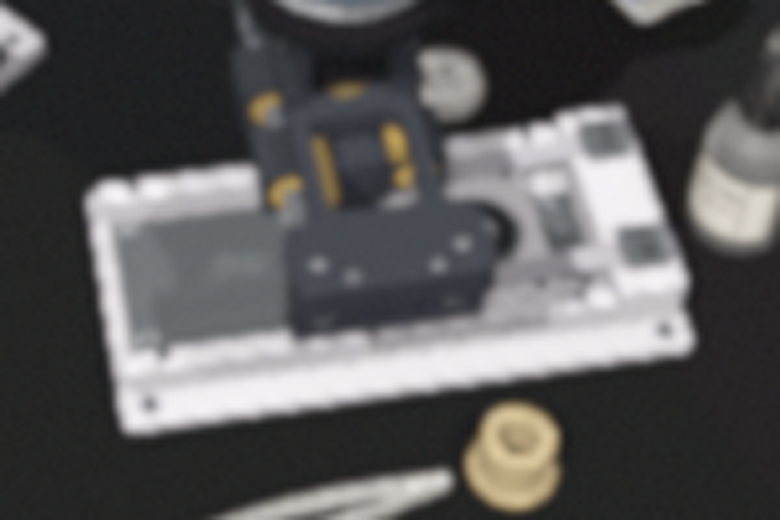

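```bash
python3 -m creep '[{"tx":0.002,"ty":-0.0007,"tz":-0.003,"rx":0,"ry":0,"rz":0},{"tx":0.0038,"ty":-0.0012,"tz":-0.003,"rx":0,"ry":0,"rz":0},{"tx":0.0057,"ty":-0.0019,"tz":-0.003,"rx":0,"ry":0,"rz":0},{"tx":0.0076,"ty":-0.0025,"tz":-0.003,"rx":0,"ry":0,"rz":0},{"tx":0.0095,"ty":-0.0031,"tz":-0.003,"rx":0,"ry":0,"rz":0},{"tx":0.0114,"ty":-0.0037,"tz":-0.003,"rx":0,"ry":0,"rz":0},{"tx":0.0133,"ty":-0.0044,"tz":-0.003,"rx":0,"ry":0,"rz":0},{"tx":0.0152,"ty":-0.005,"tz":-0.003,"rx":0,"ry":0,"rz":0}]'; python3 look.py pics/p5.png
```

```text
clock: 7.43
eef_pos: [0.6053, -0.2477, 0.0404]
eef_rot: [0.988, -0.157, 0.006, 0.003]
force: [-0.6, 3.6, 14.4]
gripper_width: 0.009
```

View pics/p5.png

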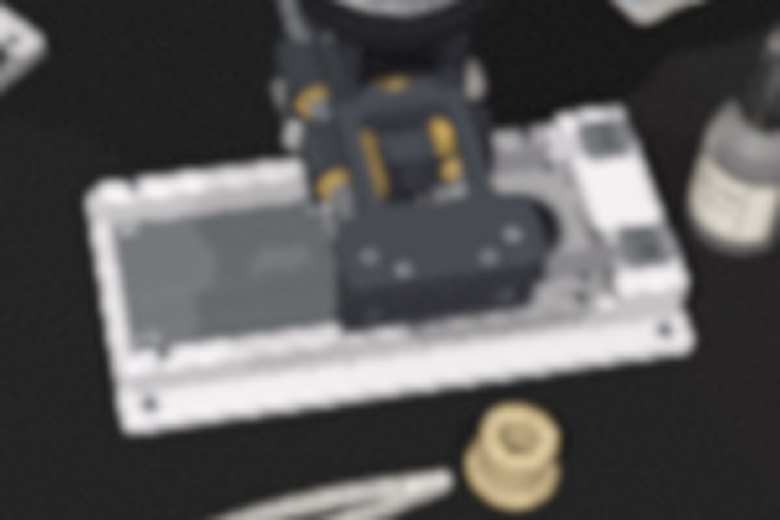

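The forces dropped as if the noses fell into the groove, and the front is at the end block (about (610,250)). I'll push on gently to feel the stop.

```bash
python3 -m creep '[{"tx":0.001,"ty":-0.0003,"tz":-0.002,"rx":0,"ry":0,"rz":0},{"tx":0.0025,"ty":-0.0008,"tz":-0.002,"rx":0,"ry":0,"rz":0},{"tx":0.004,"ty":-0.0013,"tz":-0.002,"rx":0,"ry":0,"rz":0},{"tx":0.0055,"ty":-0.0018,"tz":-0.002,"rx":0,"ry":0,"rz":0},{"tx":0.0055,"ty":-0.0018,"tz":-0.002,"rx":0,"ry":0,"rz":0}]'
```

```text
clock: 7.9
eef_pos: [0.6092, -0.2491, 0.0403]
eef_rot: [0.988, -0.156, 0.004, 0.003]
force: [-17.9, 7.0, 25.0]
gripper_width: 0.001
```

```bash
python3 -m creep '[{"tx":0.003,"ty":-0.001,"tz":-0.002,"rx":0,"ry":0,"rz":0},{"tx":0.005,"ty":-0.0016,"tz":-0.002,"rx":0,"ry":0,"rz":0},{"tx":0.005,"ty":-0.0016,"tz":-0.002,"rx":0,"ry":0,"rz":0},{"tx":0.005,"ty":-0.0016,"tz":-0.002,"rx":0,"ry":0,"rz":0}]'
```

```text
clock: 8.23
eef_pos: [0.6102, -0.2494, 0.0402]
eef_rot: [0.988, -0.156, -0.001, 0.002]
force: [-24.1, 8.2, 30.1]
gripper_width: 0.004
```

Only 1 mm of motion for the added force, so it is against the stop. I'll ease back a little, lift, and move aside to look.

```bash
python3 -m creep '[{"tx":0,"ty":0,"tz":0.001,"rx":0,"ry":0,"rz":0},{"tx":-0.001,"ty":0.0003,"tz":0.003,"rx":0,"ry":0,"rz":0},{"tx":-0.003,"ty":0.001,"tz":0.006,"rx":0,"ry":0,"rz":0},{"tx":-0.005,"ty":0.0016,"tz":0.01,"rx":0,"ry":0,"rz":0},{"tx":-0.006,"ty":0.002,"tz":0.02,"rx":0,"ry":0,"rz":0},{"tx":-0.006,"ty":0.002,"tz":0.04,"rx":0,"ry":0,"rz":0},{"tx":-0.006,"ty":0.002,"tz":0.07,"rx":0,"ry":0,"rz":0},{"tx":-0.006,"ty":0.002,"tz":0.1,"rx":0,"ry":0,"rz":0},{"tx":-0.03,"ty":0.002,"tz":0.13,"rx":0,"ry":0,"rz":0},{"tx":-0.06,"ty":0.002,"tz":0.16,"rx":0,"ry":0,"rz":0},{"tx":-0.09,"ty":0.002,"tz":0.18,"rx":0,"ry":0,"rz":0},{"tx":-0.12,"ty":0.002,"tz":0.2,"rx":0,"ry":0,"rz":0},{"tx":-0.15,"ty":0.002,"tz":0.21,"rx":0,"ry":0,"rz":0},{"tx":-0.18,"ty":0.002,"tz":0.22,"rx":0,"ry":0,"rz":0},{"tx":-0.2,"ty":0.002,"tz":0.22,"rx":0,"ry":0,"rz":0},{"tx":-0.2,"ty":0.002,"tz":0.22,"rx":0,"ry":0,"rz":0}]'
python3 - <<'E'
from plant import vision
import cv2
for n in("scene","top"): cv2.imwrite(f"pics/{n}6.png",vision.read_camera(n)[:,:,::-1])
a=cv2.imread("pics/scene6.png")[190:290,280:430]; cv2.imwrite("pics/s6z.png",cv2.resize(a,(780,520),interpolation=cv2.INTER_CUBIC))
a=cv2.imread("pics/top6.png")[130:250,300:410]; cv2.imwrite("pics/t6z.png",cv2.resize(a,None,fx=5,fy=5,interpolation=cv2.INTER_CUBIC))
E
```

```text
clock: 9.57
eef_pos: [0.408, -0.2475, 0.2617]
eef_rot: [0.988, -0.157, -0.001, 0.003]
force: [0.4, -0.4, 1.1]
gripper_width: 0.003
```

View pics/s6z.png

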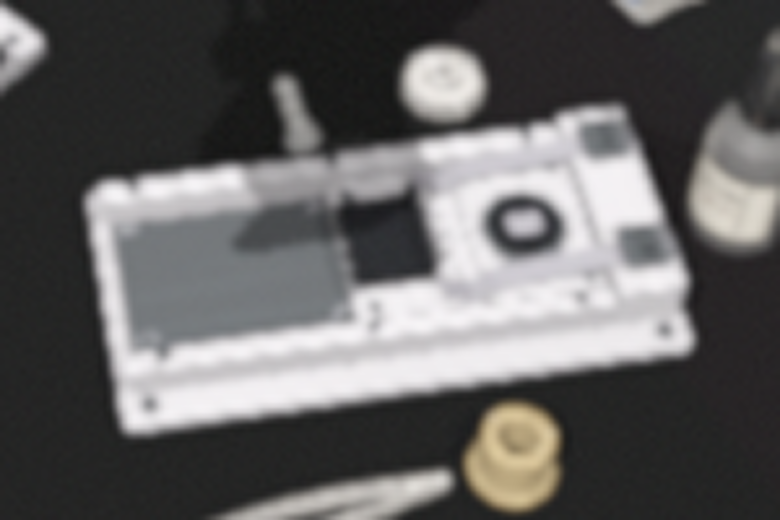

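View pics/t6z.png

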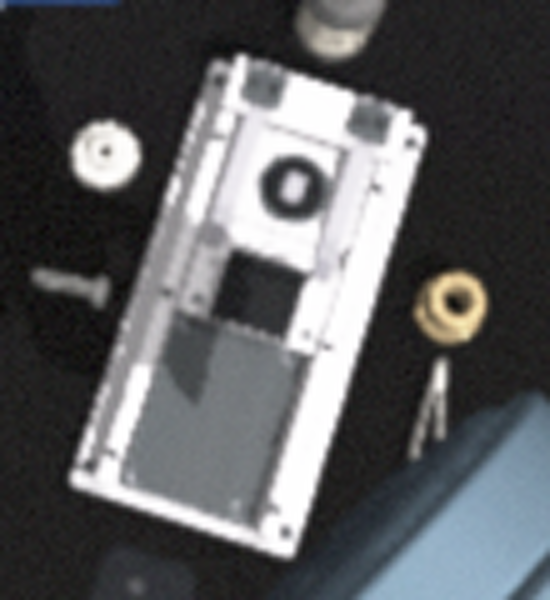

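The shuttle stayed, with the disc now at about (295,188) in the top zoom and the front edge at the block. Measuring it now.

Run:
```python
from h import *
C={}
for n,g in(("top",(300+295/5,130+188/5)),("scene",(280+525/5.2,190+224/5.2))):
    im=cv2.imread(f"pics/{n}6.png",0)
    N,l,st,c=cv2.connectedComponentsWithStats((im<100).astype(np.uint8),connectivity=4)
    b=min((i for i in range(1,N) if 30<st[i,4]<400),key=lambda i:np.hypot(*(c[i]-g)))
    cn=max(cv2.findContours((l==b).astype(np.uint8),0,1)[0],key=cv2.contourArea)
    C[n]=cv2.minAreaRect(cn)[0]; print(n,st[b],C[n])
    d=np.array([.950,-.312,0]);y=np.array([.312,.95,0])
    for z in(.027,.029):
        P=plane(n,*C[n],z); q=P-[.609,-.249,z]; q0=P-[.5815,-.2384,z]; print(z,P,"stage",q@d-.024,q@y,"moved",q0@d,q0@y)
print(tri(C["top"],C["scene"]))
```

```text
top [353 162  12  12  83] (358.5, 167.5)
0.027 [ 0.66294997 -0.26748543  0.027     ] stage 0.033019921201760796 -0.0007287650005153349 moved 0.08645212120176077 -0.0022187650005153423
0.029 [ 0.66242648 -0.26722401  0.029     ] stage 0.032441051566808585 -0.0006437472158080658 moved 0.08587325156680856 -0.0021337472158080733
scene [374 228  14  11  74] (380.5, 233.0)
0.027 [ 0.66311977 -0.2688191   0.027     ] stage 0.03359734378685378 -0.0019427773816858387 moved 0.08702954378685375 -0.0034327773816858463
0.029 [ 0.66212676 -0.26994349  0.029     ] stage 0.03300478774866372 -0.0033207705478737522 moved 0.0864369877486637 -0.00481077054787376
[ 0.66367857 -0.26780797  0.02527777]
```

```bash
python3 -c "
from plant import r
print(r.job_done(), r.state()['clock'])"
```

```text
the job is handed in; nothing more can be done
the job is handed in; nothing more can be done
```

I loaded the shuttle into the stage and handed the job in after about 10 s. I pressed on the thumb pad with shut fingertips, slid the shuttle under both leaf springs to the end stop, and then backed off and lifted the hand clear. No verdict is reported.

**At the end of the push:**
- The push force dropped as the spring noses reached the groove.
- After that it rose to about 25 N with only about 1 mm more motion, which is what contact with the stop should feel like.

**After I took the hand away:**
- **Position:** both views put the shuttle at about stage x = +32.5 to +33.5 mm. That is inside the allowed range (+29.5 to +34.5 mm), at or slightly past the nominal home of +31 to +33 mm, and within my 1–2 mm measuring error.
- **Height:** the specimen disc measured about 8 mm lower than before, so the bed is still pressed down.
- **Surroundings:** the gear, bolt and bushing look unmoved. The arm hides part of the tweezers in the last top view, but the visible part looks unmoved.

**Doubts:**
- **Sideways position:** the two views disagreed by 1–3 mm: the top view gave y about -0.7 mm and the scene view -2 to -3 mm. The rails only allow about 1.5 mm of play.
- **Spring noses in the groove:** I inferred this from the position and the force drop; the image resolution was too low to see it directly.
- **Pressing force:** it reached about 37 N at the wrist during the slide, more than was needed. It was well under the 120 N wrist limit.

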